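# Set the free gas line for the shock on the charging saddle and lock it

## Robot

A 6-joint arm with a two-finger parallel gripper is mounted at the origin on the work surface. World frame = base frame: x ahead of the robot, y to its left, z up, the work surface at z = 0. Lengths are in m, angles in rad, forces in N, time in s.
With the tool pointing down it reaches from about 0.35 to 0.975 m from the base axis. Payload 4.9 kg.
Tool frame: the origin (TCP) lies at the very end of the fingers, on their centre line; the grasp point (between the pads) lies 19 mm behind it; y points along the fingers, x is the direction in which the jaws open and shut, and the axes are right-handed (so a half turn about y gives the same grasp; the last joint's range is limited). The gripper opens to 85 mm and grips with 20 to 120 N. Pads are 22 mm wide; open, the fingers measure 114 mm over their backs; the gripper's body (76 mm by 85 mm) begins 54 mm behind the grasp point. The pads swing forward as they close: fully open they stand 13 mm farther back than shut.
Start: joints at [-1.434, 0.053, 1.613, -0, 1.476, -0.119], TCP at [0.158, -0.605, 0.231] pointing down, gripper open.
Joint ranges: [-3.01, 3.01], [-1.01, 2.22], [0.06, 2.58], [-1.02, 4.17], [0.09, 2.62], [-3.14, 3.14]. Speed limits (rad/s): [2.57, 2.57, 3.14, 3.14, 3.14, 3.14].

## Interface

Orientations are given as a rotation vector (axis times angle).
In Python, from plant import r, viewer, workorder gives the robot as it stands. The module is installed in compiled form; this text tells all that it offers. Calls block until the motion is done:
- r.move_to(position, orientation): joint-space move of the TCP to a pose.
- r.move_l(position, max_speed=0.15, rotation=None, force_limit=None): straight line of the TCP; rotation=None keeps the orientation; max_speed is the mean speed in m/s. With force_limit (N) it stops when the force on the tool has changed by that much, and returns True; else False.
- r.set_joints(angles): joint-space move.
- r.release() and r.clamp(grip_force=None): open the fingers fully, or close them until they stop; grip_force is the grip in N (None keeps the last).
- r.hold(seconds).
- r.ik(position, orientation): joint angles nearest the present ones, or None.
- viewer.grab_frame(name): name is "scene" or "top" or "wrist"; returns a dict with "image" (400x640x3 uint8, red, green, blue), "range_z" (400x640 float32, m along the optical axis (not along the pixel's ray), 0 where there is no reading), "fx", "fy", "cx", "cy" (pixels), "R" (3x3) and "t" (3): a world point X has camera coordinates R X + t; the wrist camera has in their place "hand_eye" (4x4, takes a point from camera to tool coordinates, whose origin is the TCP and whose axes are the tool frame's). Camera axes: x right, y down, z forward; pixel columns grow to the right and rows downward; lengths in m; the calibration is good to about 2 mm. A picture is of the moment at which its call begins: read the wrist's pose just before it.
A pose or a line that the arm cannot do raises r.MotionError and nothing moves.
- workorder.close_job(): hands the job in, once; it reports no verdict.
Readings, each from a call of its own:
- r.read_t(): time.
- r.read_q(): joint angles.
- r.read_joint_vel(): joint speeds.
- r.read_joint_efforts(): joint torques, N m.
- r.read_ee_pos(): TCP position.
- r.read_ee_rot(): TCP orientation.
- r.read_contact_force(): force on the tool from outside, world axes, zero at the start.
- r.read_moment(): the same for the moment, N m.
- r.read_gripper_width(): finger opening in m.
Only numpy, scipy, OpenCV 4.12 (cv2) and the standard library are available. Lean on these libraries where they do the work, as an engineer would, in place of code of your own. Each camera call takes 0.05 s, during which the arm holds its last target. There are 200 camera calls.

## Task

One of the three pressure regulators has been left unlocked: its knurled lock ring is backed off. Turn that regulator's knob until its gauge needle stands in the band of the same colour as the shock lying in the red charging saddle, then lock it by turning its lock ring clockwise fully home without shifting the setting. Leave the two locked regulators as they are, do not push the other things on the bench about, and let go at the end.

Things in the scene. Friction and masses are not known exactly. Their poses are not given: they have to be found in the camera images.
- reg_a_ring (a point): Regulator A, one of three alike in a row; which place each has varies. Point on its vertical axis half-way up its knurled steel lock ring, 55 mm across, 16 mm high. Black knob, 39 mm across, coaxial, from 11 to 37 mm above this point. Below the ring a neck 43 mm across (52 at its foot) down to a grey body 56 x 56 mm, its top 54 mm below this point. x axis: towards its gauge; z up.
- knob_a (a joint): Knob of regulator A, rad, 0 to 4.7, growing clockwise seen from above. The needle turns clockwise by the same angle from zero at half past seven on the dial: mid orange band at 1.05, mid blue band at 3.65; each band reaches 0.19 either side. Stays where it is left; 0.12 N m turns it, whether the ring is tight or not.
- knob_a_line (a point): Rim end of the white line on top of knob A, 19.5 mm from the axis; turns with it. The gauge of A: white dial 58 mm across, black needle, orange band on its left and blue band on its right half, 22 mm from its centre; it leans back 45 degrees, facing up and away from the robot; centre 72 mm along x from the ring point and 68 mm below it, no part less than 42 mm below it.
- ring_a (a joint): Lock ring of regulator A, rad: 0 = fully home against its stop (its yellow paint stripe then points straight at its own gauge, over the yellow stripe on the neck); larger = backed off, anticlockwise seen from above, up to 2.8, less than a turn. Clockwise tightens. Turns apart from the knob with 0.10 N m; does not rise or fall.
- ring_a_stripe (a point): Yellow paint stripe on the rim of lock ring A, half-way up, 27.5 mm from the axis; turns with the ring.
- reg_b_ring (a point): Regulator B, one of three alike in a row; which place each has varies. Point on its vertical axis half-way up its knurled steel lock ring, 55 mm across, 16 mm high. Black knob, 39 mm across, coaxial, from 11 to 37 mm above this point. Below the ring a neck 43 mm across (52 at its foot) down to a grey body 56 x 56 mm, its top 54 mm below this point. x axis: towards its gauge; z up.
- knob_b (a joint): Knob of regulator B, rad, 0 to 4.7, growing clockwise seen from above. The needle turns clockwise by the same angle from zero at half past seven on the dial: mid orange band at 1.05, mid blue band at 3.65; each band reaches 0.19 either side. Stays where it is left; 0.12 N m turns it, whether the ring is tight or not.
- knob_b_line (a point): Rim end of the white line on top of knob B, 19.5 mm from the axis; turns with it. The gauge of B: white dial 58 mm across, black needle, orange band on its left and blue band on its right half, 22 mm from its centre; it leans back 45 degrees, facing up and away from the robot; centre 72 mm along x from the ring point and 68 mm below it, no part less than 42 mm below it.
- ring_b (a joint): Lock ring of regulator B, rad: 0 = fully home against its stop (its yellow paint stripe then points straight at its own gauge, over the yellow stripe on the neck); larger = backed off, anticlockwise seen from above, up to 2.8, less than a turn. Clockwise tightens. Turns apart from the knob with 0.10 N m; does not rise or fall.
- ring_b_stripe (a point): Yellow paint stripe on the rim of lock ring B, half-way up, 27.5 mm from the axis; turns with the ring.
- reg_c_ring (a point): Regulator C, one of three alike in a row; which place each has varies. Point on its vertical axis half-way up its knurled steel lock ring, 55 mm across, 16 mm high. Black knob, 39 mm across, coaxial, from 11 to 37 mm above this point. Below the ring a neck 43 mm across (52 at its foot) down to a grey body 56 x 56 mm, its top 54 mm below this point. x axis: towards its gauge; z up.
- knob_c (a joint): Knob of regulator C, rad, 0 to 4.7, growing clockwise seen from above. The needle turns clockwise by the same angle from zero at half past seven on the dial: mid orange band at 1.05, mid blue band at 3.65; each band reaches 0.19 either side. Stays where it is left; 0.12 N m turns it, whether the ring is tight or not.
- knob_c_line (a point): Rim end of the white line on top of knob C, 19.5 mm from the axis; turns with it. The gauge of C: white dial 58 mm across, black needle, orange band on its left and blue band on its right half, 22 mm from its centre; it leans back 45 degrees, facing up and away from the robot; centre 72 mm along x from the ring point and 68 mm below it, no part less than 42 mm below it.
- ring_c (a joint): Lock ring of regulator C, rad: 0 = fully home against its stop (its yellow paint stripe then points straight at its own gauge, over the yellow stripe on the neck); larger = backed off, anticlockwise seen from above, up to 2.8, less than a turn. Clockwise tightens. Turns apart from the knob with 0.10 N m; does not rise or fall.
- ring_c_stripe (a point): Yellow paint stripe on the rim of lock ring C, half-way up, 27.5 mm from the axis; turns with the ring.
- manifold: Fixed aluminium plate 110 x 470 x 12 mm (x, y) under the regulators; origin under its centre, on the bench. The regulators stand on its y axis at y = -115, 0, 115 mm, gauges on the +x side. At y = -208 mm a brass inlet riser, up to 32 mm across, 196 mm high, with a red valve lever at height 135 mm (y = -235 mm, x = -13 to 73 mm).
- charge_place (a point): The charging saddle: middle of the red one of the two saddles of the black shock cradle (base 250 x 210 mm), on the red half of its base, beside the small post with the brass charging chuck. A shock lying in it has its mid point within 15 mm of this point. The other saddle (grey, 104 mm away) only holds a waiting shock.
- shock_blue_mid (a point): Shock absorber with blue air can, lying in one of the saddles; mid point of its axis. 200 mm long, can 44 mm in diameter. Which saddle it lies in varies.
- shock_orange_mid (a point): Shock absorber with orange air can, alike, in the other saddle; mid point of its axis.
- spray_mid (a point): Bystander: spray can standing on the robot's side of the manifold, 65 mm in diameter, 232 mm high; half-way up its axis.
- oil_mid (a point): Bystander: black oil bottle standing beyond the +y end of the manifold, 72 mm in diameter, 210 mm high; half-way up.
- grease_mid (a point): Bystander: grease jar with red lid in front of the gauges, 68 mm in diameter, 55 mm high; half-way up.
- pliers_mid (a point): Bystander: pliers with red handles, about 190 mm long, lying in front of the gauges; middle.
- torch_mid (a point): Bystander: yellow torch gas cylinder with its burner on top, standing on the robot's side of the manifold, 73 mm in diameter, 256 mm high; half-way up.
Not all that is in view belongs to the job. There is more than one size of the part that bears shock_orange_mid; the job needs the largest.

How it is judged:
On the way:
1. with its ring still slack, the unlocked regulator's needle is brought into the band of the charging shock's colour (((((horizontal distance between shock_blue_mid and charge_place below 0.04 m and value of joint knob_a between 3.46 and 3.84 rad) or (horizontal distance between shock_orange_mid and charge_place below 0.04 m and value of joint knob_a between 0.86 and 1.24 rad)) and value of joint ring_a above 0.5 rad) or (((horizontal distance between shock_blue_mid and charge_place below 0.04 m and value of joint knob_b between 3.46 and 3.84 rad) or (horizontal distance between shock_orange_mid and charge_place below 0.04 m and value of joint knob_b between 0.86 and 1.24 rad)) and value of joint ring_b above 0.5 rad) or (((horizontal distance between shock_blue_mid and charge_place below 0.04 m and value of joint knob_c between 3.46 and 3.84 rad) or (horizontal distance between shock_orange_mid and charge_place below 0.04 m and value of joint knob_c between 0.86 and 1.24 rad)) and value of joint ring_c above 0.5 rad))), for 0.3 s.
At the end, for the whole second after the job is handed in: All three rings are within 0.10 rad of home; the regulator that was slack has its needle within 0.19 rad of the middle of the band of the charging shock's colour; the other two knobs and rings are as at the start (lines and stripes moved under 4 mm); no bystander or shock shifted by 25 mm (((((horizontal distance between shock_blue_mid and charge_place below 0.04 m and value of joint knob_a between 3.46 and 3.84 rad) or (horizontal distance between shock_orange_mid and charge_place below 0.04 m and value of joint knob_a between 0.86 and 1.24 rad)) and distance of ring_a_stripe from where it was at the start of the episode above 0.015 m and distance of each of ring_b_stripe, knob_b_line, ring_c_stripe, knob_c_line from where it was at the start of the episode below 0.004 m) or (((horizontal distance between shock_blue_mid and charge_place below 0.04 m and value of joint knob_b between 3.46 and 3.84 rad) or (horizontal distance between shock_orange_mid and charge_place below 0.04 m and value of joint knob_b between 0.86 and 1.24 rad)) and distance of ring_b_stripe from where it was at the start of the episode above 0.015 m and distance of each of ring_a_stripe, knob_a_line, ring_c_stripe, knob_c_line from where it was at the start of the episode below 0.004 m) or (((horizontal distance between shock_blue_mid and charge_place below 0.04 m and value of joint knob_c between 3.46 and 3.84 rad) or (horizontal distance between shock_orange_mid and charge_place below 0.04 m and value of joint knob_c between 0.86 and 1.24 rad)) and distance of ring_c_stripe from where it was at the start of the episode above 0.015 m and distance of each of ring_a_stripe, knob_a_line, ring_b_stripe, knob_b_line from where it was at the start of the episode below 0.004 m)) and value of joint each of ring_a, ring_b, ring_c below 0.1 rad and distance of each of spray_mid, oil_mid, grease_mid, pliers_mid, torch_mid, shock_blue_mid, shock_orange_mid from where it was at the start of the episode below 0.025 m); the robot touches nothing.
It fails at once if the knob of a regulator that was locked from the start is turned (its line moved more than 4 mm) ((value of joint ring_a below 0.2 rad and distance of ring_a_stripe from where it was at the start of the episode below 0.006 m and distance of knob_a_line from where it was at the start of the episode above 0.004 m) or (value of joint ring_b below 0.2 rad and distance of ring_b_stripe from where it was at the start of the episode below 0.006 m and distance of knob_b_line from where it was at the start of the episode above 0.004 m) or (value of joint ring_c below 0.2 rad and distance of ring_c_stripe from where it was at the start of the episode below 0.006 m and distance of knob_c_line from where it was at the start of the episode above 0.004 m)).
It fails at once if the slack ring is locked while its needle is clearly off the right band (more than 0.35 rad from its middle) ((value of joint ring_a below 0.2 rad and distance of ring_a_stripe from where it was at the start of the episode above 0.015 m and not ((horizontal distance between shock_blue_mid and charge_place below 0.04 m and value of joint knob_a between 3.3 and 4 rad) or (horizontal distance between shock_orange_mid and charge_place below 0.04 m and value of joint knob_a between 0.7 and 1.4 rad))) or (value of joint ring_b below 0.2 rad and distance of ring_b_stripe from where it was at the start of the episode above 0.015 m and not ((horizontal distance between shock_blue_mid and charge_place below 0.04 m and value of joint knob_b between 3.3 and 4 rad) or (horizontal distance between shock_orange_mid and charge_place below 0.04 m and value of joint knob_b between 0.7 and 1.4 rad))) or (value of joint ring_c below 0.2 rad and distance of ring_c_stripe from where it was at the start of the episode above 0.015 m and not ((horizontal distance between shock_blue_mid and charge_place below 0.04 m and value of joint knob_c between 3.3 and 4 rad) or (horizontal distance between shock_orange_mid and charge_place below 0.04 m and value of joint knob_c between 0.7 and 1.4 rad)))).
It fails at once if a bystander or a shock is shifted by more than 25 mm (distance of any of spray_mid, oil_mid, grease_mid, pliers_mid, torch_mid, shock_blue_mid, shock_orange_mid from where it was at the start of the episode above 0.025 m).
It also fails if it takes over 58 s, if anything falls off the work surface, if the arm or the gripper's body presses on something with over 40 N, if the wrist force passes 120 N, or if a joint passes its speed limit or range.

## Working session

There is one attempt and no reset: what is moved stays moved. The work goes in short steps, each a Python script; the robot and the scene stay as the last script left them, time stands still between calls to the robot, and variables do not carry over. Pictures are saved under pics/ and viewed, about 8 in all and at most 12, crops included, and the job is handed in when it is done.

```bash
mkdir -p pics
python3 - <<'E'
from plant import r, viewer
import cv2,numpy as np,pickle
for n in("scene","top"):
    f=viewer.grab_frame(n); pickle.dump(f,open(n+".pkl","wb"))
    cv2.imwrite(f"pics/{n}.png",f["image"][:,:,::-1])
    print(n,f["fx"],f["fy"],f["cx"],f["cy"],np.round(f["R"],3).tolist(),np.round(f["t"],3), (-f["R"].T@f["t"]).round(3))
print(r.read_t(),r.read_ee_rot(),r.read_gripper_width())
E
```

```text
scene 517.7641415105431 517.7641415105431 308.70195404822334 217.65548624746427 [[0.708, 0.706, -0.018], [0.525, -0.544, -0.654], [-0.471, 0.454, -0.756]] [-0.323 -0.26   2.373] [ 1.483 -0.991  1.618]
top 365.6207741369817 365.6207741369817 314.18107927718 202.91723138005455 [[-0.018, -1.0, -0.002], [-0.982, 0.018, -0.188], [0.188, -0.001, -0.982]] [-0.115  0.571  1.433] [ 0.289 -0.123  1.515]
0.1 [-1.3180639   1.01963857 -1.01740344] 0.08514797264914524
```

View pics/scene.png

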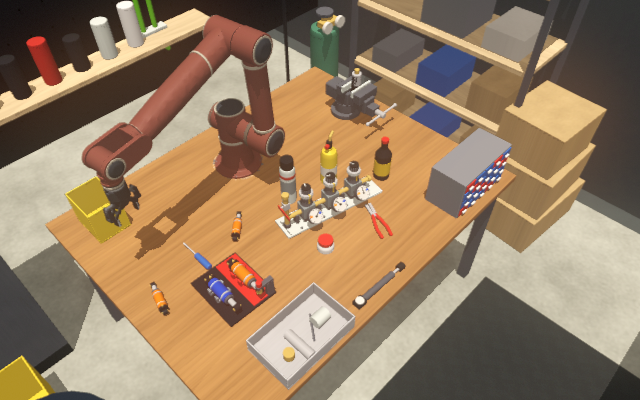

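View pics/top.png

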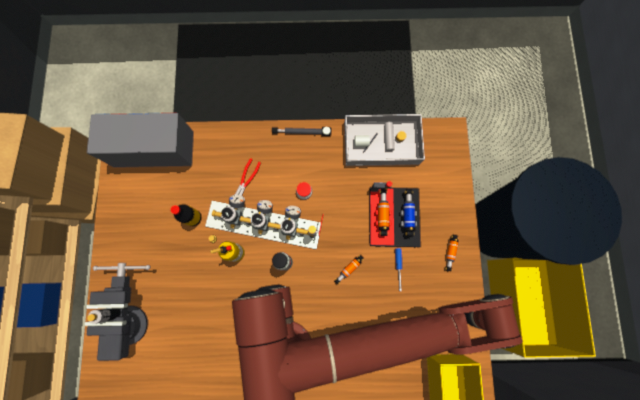

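The red saddle, beside the chuck at about (268,285) in the scene view, holds the orange shock, so the target is 1.05. The small orange shocks lying on the bench are decoys. Next I'll enlarge the regulators.

Run:
```python
import cv2,numpy as np
a=cv2.imread("pics/scene.png")[150:240,270:390]; b=cv2.imread("pics/top.png")[185:255,195:330]
a=cv2.resize(a,(720,540//1),interpolation=cv2.INTER_CUBIC)
cv2.imwrite("pics/c1.png",a)
cv2.imwrite("pics/c2.png",cv2.resize(b,None,fx=5.5,fy=5.5,interpolation=cv2.INTER_CUBIC))
```

```text
(no output)
```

View pics/c1.png

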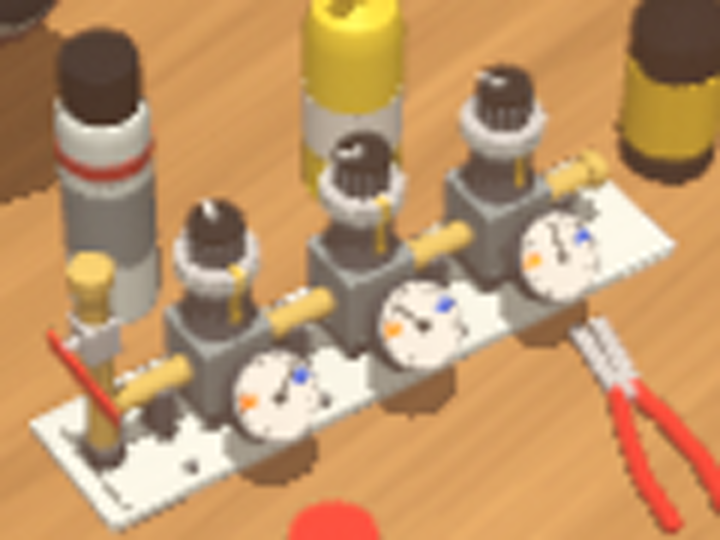

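View pics/c2.png

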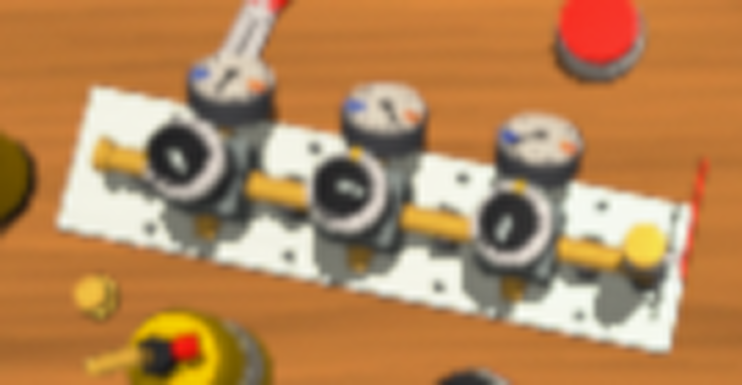

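The dial needle and ring stripes show that the slack regulator is the one at the +y end (far left in the top view, knob at about (228,214)). It has no ring stripe above its neck stripe, while the other two have theirs at home. Triangulating the knobs and obstacles next.

```bash
cat > h.py <<'E'
import numpy as np,pickle
def ray(f,u,v):
    d=f["R"].T@np.array([(u-f["cx"])/f["fx"],(v-f["cy"])/f["fy"],1]); return -f["R"].T@f["t"],d/np.linalg.norm(d)
def tri(rays):
    A=np.zeros((3,3));b=np.zeros(3)
    for o,d in rays:
        P=np.eye(3)-np.outer(d,d);A+=P;b+=P@o
    x=np.linalg.solve(A,b)
    return x,[round(1000*np.linalg.norm((np.eye(3)-np.outer(d,d))@(x-o)),1) for o,d in rays]
def plane(f,u,v,z):
    o,d=ray(f,u,v);return o+d*(z-o[2])/d[2]
E
python3 - <<'E'
from h import *
from plant import viewer
S,T=[pickle.load(open(n+".pkl","rb")) for n in("scene","top")]
for n,s,t in [("slack",(503,80),(180,155)),("mid",(362,150),(347,188)),("near",(215,215),(508,220)),("torch",(352,0),(178,350))]:
    x,e=tri([ray(S,s[0]/6+270,s[1]/6+150),ray(T,t[0]/5.5+195,t[1]/5.5+185)])
    print(n,x.round(4),e)
print("torch top z.256",plane(T,228,249,.256),"oil z.21",plane(T,179,211,.21),"spray",plane(T,281,261,.23),"oil base",plane(T,192,220,.0))
w=viewer.grab_frame("wrist");print(w["hand_eye"].round(3),w["fx"],w["cx"],w["cy"])
E
```

```text
slack [0.5137 0.1984 0.1823] [np.float64(3.9), np.float64(3.9)]
mid [0.4896 0.0862 0.18  ] [np.float64(3.9), np.float64(3.9)]
near [ 0.4647 -0.0232  0.1827] [np.float64(2.2), np.float64(2.2)]
torch [0.3819 0.195  0.176 ] [np.float64(0.6), np.float64(0.6)]
torch top z.256 [0.37476086 0.17327866 0.256     ] oil z.21 [0.5180584  0.36521423 0.21      ] spray [ 0.33169693 -0.00582891  0.23      ] oil base [0.51570289 0.38742332 0.        ]
[[ 1.    -0.001 -0.     0.001]
 [ 0.    -0.315  0.949 -0.143]
 [-0.001 -0.949 -0.315  0.082]
 [ 0.     0.     0.     1.   ]] 327.56328781566856 318.35178681919393 199.70479577517915
```

```bash
cat >> h.py <<'E'
from scipy.spatial.transform import Rotation as Ro
YAW=np.arctan2(-.213,.977)
def ori(phi):
    y=np.array([0,0,-1.]);z=np.array([np.cos(phi),np.sin(phi),0]);return Ro.from_matrix(np.c_[np.cross(y,z),y,z]).as_rotvec()
def wframe(r,viewer):
    p=np.array(r.read_ee_pos());R=Ro.from_rotvec(r.read_ee_rot()).as_matrix();f=viewer.grab_frame("wrist")
    M=np.eye(4);M[:3,:3]=R;M[:3,3]=p;C=M@f["hand_eye"];f["R"]=C[:3,:3].T;f["t"]=-f["R"]@C[:3,3];return f
E
python3 - <<'E'
from h import *
from plant import r,viewer
import cv2
print(r.read_ee_rot(),Ro.from_rotvec(r.read_ee_rot()).as_matrix().round(2).tolist())
g=np.array([np.cos(YAW),np.sin(YAW),0]);c=np.array([.5137,.1984,.32])
for d in range(-180,180,30):
    q=r.ik(c+[0,0,-.17],ori(YAW+np.radians(d)));print(d,None if q is None else np.round(q,2))
p=np.array(r.read_ee_pos());p[2]=.33;r.move_l(p)
r.move_to(c+.05*g,ori(YAW));print(r.read_q(),r.read_ee_pos(),r.read_t())
f=wframe(r,viewer);pickle.dump(f,open("w1.pkl","wb"));cv2.imwrite("pics/w1.png",f["image"][:,:,::-1])
E
```

```text
[-1.31823878  1.01955021 -1.01756697] [[0.25, -0.0, 0.97], [-0.97, 0.0, 0.25], [-0.0, -1.0, 0.0]]
-180 [ 0.23 -0.06  1.86 -0.    1.34 -1.12]
-150 [ 0.23 -0.06  1.86  0.    1.34 -1.65]
-120 [ 0.23 -0.06  1.86 -0.    1.34 -2.17]
-90 [ 0.23 -0.06  1.86 -0.    1.34 -2.69]
-60 [ 0.23 -0.06  1.86 -0.    1.34  3.07]
-30 [ 0.23 -0.06  1.86 -0.    1.34  2.54]
0 [ 0.23 -0.06  1.86 -0.    1.34  2.02]
30 [ 0.23 -0.06  1.86 -0.    1.34  1.5 ]
60 [ 0.23 -0.06  1.86  0.    1.34  0.97]
90 [ 0.23 -0.06  1.86 -0.    1.34  0.45]
120 [ 0.23 -0.06  1.86 -0.    1.34 -0.08]
150 [ 0.23 -0.06  1.86 -0.    1.34 -0.6 ]
[ 1.95639826e-01 -6.00763298e-02  1.57931816e+00 -1.49677769e-04
  1.62238982e+00  1.98206768e+00] [0.56276848 0.18712687 0.31998707] 4.075
```

View pics/w1.png

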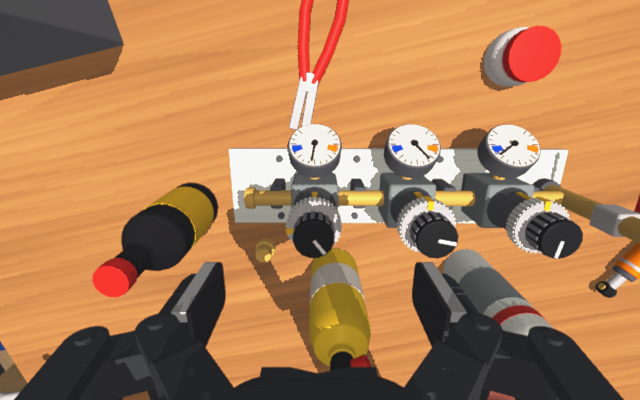

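```bash
cat >> h.py <<'E'
import cv2
def cloud(f):
    v,u=np.mgrid[:400,:640];z=f["range_z"].astype(float)
    P=np.stack([(u-f["cx"])/f["fx"]*z,(v-f["cy"])/f["fy"]*z,z],-1);return (P-f["t"])@f["R"]
g=np.array([np.cos(YAW),np.sin(YAW),0]);s=np.array([-g[1],g[0],0])
def dial(f,c):  # c: ring point
    n=(g+[0,0,1])/2**.5;up=(-g+[0,0,1])/2**.5;D=c+.072*g-[0,0,.068]
    v,u=np.mgrid[:400,:640];d=np.stack([(u-f["cx"])/f["fx"],(v-f["cy"])/f["fy"],np.ones(u.shape)],-1)@f["R"]
    o=-f["R"].T@f["t"];k=((D-o)@n)/(d@n);X=o+d*k[...,None]-D
    a,b=X@s,X@up;im=f["image"].astype(int);h=cv2.cvtColor(f["image"],cv2.COLOR_RGB2HSV)
    # recentre on the white face
    w=(np.hypot(a,b)<.04)&(h[...,2]>190)&(h[...,1]<45)
    cont=max(cv2.findContours(w.astype(np.uint8),0,1)[0],key=cv2.contourArea);hull=cv2.convexHull(cont)
    pa=a[hull[:,0,1],hull[:,0,0]];pb=b[hull[:,0,1],hull[:,0,0]];(ca,cb),R=cv2.minEnclosingCircle(np.c_[pa,pb].astype(np.float32)*1000)
    a=a-ca/1000;b=b-cb/1000;rr=np.hypot(a,b);th=(np.arctan2(a,b)+np.radians(135))%(2*np.pi)
    mean=lambda m:(np.angle(np.exp(1j*th[m]).mean())%(2*np.pi),int(m.sum()))
    nd=(im.max(-1)<90)&(rr>.006)&(rr<.016)
    col=(rr<.027)&(rr>.015)&(h[...,1]>120)
    return dict(off=(ca,cb,R),needle=mean(nd),orange=mean(col&(h[...,0]<25)),blue=mean(col&(h[...,0]>100)&(h[...,0]<135)))
E
python3 - <<'E'
from h import *
f=pickle.load(open("w1.pkl","rb"));X=cloud(f);V=f["image"].max(-1)
for c in([.5137,.1984,.145],[.4896,.0862,.145],[.4647,-.0232,.145]):
    c=np.array(c);near=np.hypot(X[...,0]-c[0],X[...,1]-c[1])<.035
    m=near&(X[...,2]>.165)&(X[...,2]<.2);zt=np.percentile(X[...,2][m],80)
    k=near&(abs(X[...,2]-zt)<.003);(cx,cy),R=cv2.minEnclosingCircle((X[k][:,:2]*1000).astype(np.float32))
    wl=k&(V>150)
    ring=near&(X[...,2]>zt-.033)&(X[...,2]<zt-.026)&(np.hypot(X[...,0]-cx/1000,X[...,1]-cy/1000)>.021)
    print("top z",zt,"centre",cx,cy,"R",R,"ringtop z",np.median(X[...,2][ring]),"line",X[wl][:,:2].mean(0)*1000,wl.sum())
    C=np.array([cx/1000,cy/1000,zt-.037]);print(dial(f,C))
E
```

```text
top z 0.18812536543865996 centre 517.4937133789062 201.89402770996094 R 19.425655364990234 ringtop z 0.1585123871696939 line [508.89534214 197.77564016] 42
{'off': (2.1986746788024902, -4.690487861633301, 34.978355407714844), 'needle': (np.float64(2.10463476240291), 10), 'orange': (np.float64(0.7269786123650926), 57), 'blue': (np.float64(3.4115555126464816), 49)}
top z 0.18813412076377925 centre 492.4637756347656 89.53097534179688 R 19.52589225769043 ringtop z 0.15852558821393134 line [487.82479693  80.88773275] 90
{'off': (-4.108099937438965, 4.171228885650635, 34.766876220703125), 'needle': (np.float64(5.128252743780503), 23), 'orange': (np.float64(0.8644612101045412), 48), 'blue': (np.float64(3.8810129380566383), 37)}
top z 0.18811998196787572 centre 467.54095458984375 -22.43374252319336 R 19.923208236694336 ringtop z 0.15852520666396144 line [459.18341346 -20.41497218] 81
{'off': (-3.948188066482544, 4.579019546508789, 34.74405288696289), 'needle': (np.float64(4.894156766510772), 28), 'orange': (np.float64(0.8435365212960017), 48), 'blue': (np.float64(3.880601936263571), 42)}
```

Run:
```python
s=open("h.py").read()
i=s.index("    # recentre");j=s.index("    rr=") if "    rr=" in s else s.index("    a=a-ca")
s=s[:i]+s[j:].replace("a=a-ca/1000;b=b-cb/1000;","").replace("off=(ca,cb,R),","").replace("arctan2(-.213,.977)","x")
s=s.replace("YAW=np.arctan2(-.213,.977)","YAW=np.arctan2(-.2172,.9761)").replace("    nd=(im","    wm=(rr<.025)&(h[...,2]>150)&(h[...,1]<60)\n    nd=(im").replace("return dict(","return dict(cen=(a[col].mean(),b[col].mean()),")
open("h.py","w").write(s)
from h import *
f=pickle.load(open("w1.pkl","rb"))
cs=[[.5175,.2019,.151],[.4925,.0895,.151],[.4675,-.0224,.151]]
for c in cs: print(dial(f,np.array(c)))
cv2.imwrite("pics/w1z.png",cv2.resize(f["image"][115:255,275:360,::-1],None,fx=4.2,fy=4.2,interpolation=cv2.INTER_CUBIC))
```

```text
{'cen': (np.float64(-0.0020765665642910455), np.float64(0.005516585467366124)), 'needle': (np.float64(2.5304163698583224), 6), 'orange': (np.float64(1.0360666789612378), 59), 'blue': (np.float64(3.658993991196361), 49)}
{'cen': (np.float64(-0.003028812258435487), np.float64(0.005515535686422444)), 'needle': (np.float64(1.5962548626525193), 9), 'orange': (np.float64(1.0397406223243104), 64), 'blue': (np.float64(3.6564103766703404), 49)}
{'cen': (np.float64(-0.002249603435184636), np.float64(0.005393091100483203)), 'needle': (np.float64(3.3329382591199836), 12), 'orange': (np.float64(1.0258126788415118), 56), 'blue': (np.float64(3.6445210745003993), 48)}
```

View pics/w1z.png

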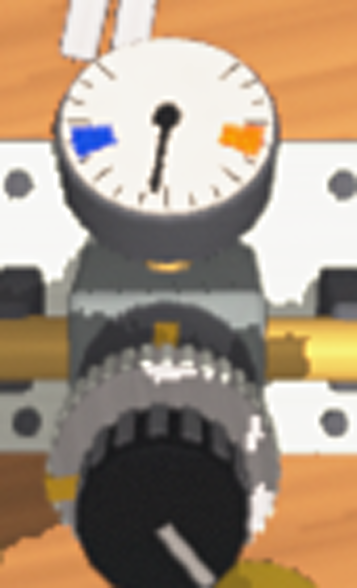

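The knob centre is (0.5175, 0.2019), with its top at 0.188. The dial bands come out at 1.04 and 3.66, which agrees with the text. The needle is at about 2.53, so I need −1.48. The ring stripe is at about (290,231) in the wrist frame, on the +y side. Turning the knob.

```bash
cat >> h.py <<'E'
C=np.array([.5175,.2019,.151])
E
python3 - <<'E'
from h import *
from plant import r,viewer
f=pickle.load(open("w1.pkl","rb"));p=plane(f,290,231,.151)-C;print("stripe angle",np.arctan2(p@s,p@g),np.linalg.norm(p[:2]))
P=C.copy();P[2]=.26;r.move_to(P,ori(YAW))
P[2]=.162;print(r.move_l(P,.1,force_limit=15))
r.clamp(30);print("w",r.read_gripper_width(),"F",np.round(r.read_contact_force(),1))
q=np.array(r.read_q());q[5]-=1.48;r.set_joints(q);print("M",np.round(r.read_moment(),2),r.read_q()[5]-q[5])
r.release();print(np.round(r.read_contact_force(),1))
P[2]=.26;r.move_l(P,.15)
r.move_to(C+.05*g+[0,0,.17],ori(YAW));f=wframe(r,viewer);pickle.dump(f,open("w2.pkl","wb"))
print(dial(f,C),r.read_t())
cv2.imwrite("pics/w2z.png",cv2.resize(f["image"][115:255,275:360,::-1],None,fx=4.2,fy=4.2,interpolation=cv2.INTER_CUBIC))
E
```

```text
stripe angle 1.8885843086634058 0.025844022410683277
False
w 0.03840925508220746 F [-0.7 -0.6  3.2]
M [1.2  0.89 0.02] -0.0006227613286051703
[0.3 0.  0.3]
{'cen': (np.float64(-0.0012409726722046493), np.float64(0.005696748274884678)), 'needle': (np.float64(0.8360504220643405), 5), 'orange': (np.float64(1.0547703972785878), 53), 'blue': (np.float64(3.656061184185412), 48)} 10.1583
```

View pics/w2z.png

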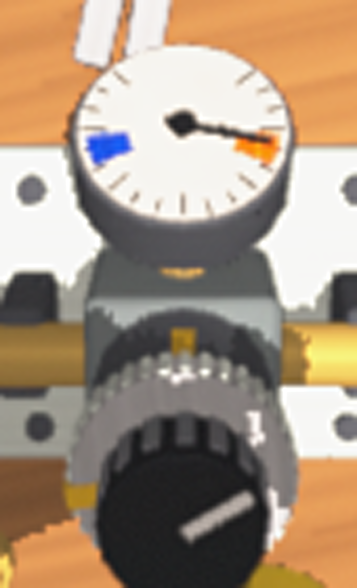

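Run:
```python
from h import *
up=(-g+[0,0,1])/2**.5;n=(g+[0,0,1])/2**.5;D=C+.072*g-[0,0,.068]
def dp(f,u,v):
    o,d=ray(f,275+u/4.2,115+v/4.2);X=o+d*((D-o)@n)/(d@n)-D;return np.array([X@s,X@up])
for nm,h,t in(("w1",(166,116),(155,190)),("w2",(183,122),(272,138))):
    f=pickle.load(open(nm+".pkl","rb"));a,b=dp(f,*h),dp(f,*t);d=b-a
    X=cloud(f);V=f["image"].max(-1)
    k=(np.hypot(X[...,0]-C[0],X[...,1]-C[1])<.019)&(abs(X[...,2]-.188)<.003)&(V>120)
    P=X[k][:,:2];m=P.mean(0)-C[:2]
    dirn=np.linalg.svd(P-P.mean(0))[2][0];dirn*=np.sign(dirn@m)
    print(nm,a,b,"needle hub-tip",(np.arctan2(*d)+2.356)%6.283,"centre-tip",(np.arctan2(*b)+2.356)%6.283,"line",np.arctan2(m[1],m[0]),np.arctan2(dirn[1],dirn[0]),k.sum())
```

```text
w1 [-0.00025104 -0.00145819] [0.00253578 0.02288069] needle hub-tip 2.470004351080184 centre-tip 2.466375946322776 line -2.8027525302527154 -2.270350630276648 58
w2 [-0.00061735 -0.00180962] [-0.02507793  0.00357347] needle hub-tip 1.001822499320127 centre-tip 0.9267452599330264 line -1.3686772490732415 -1.3161708787666184 64
```

Hub-to-tip, the needle reads about 1.00 (2.47 before, a change of 1.47 for 1.48 commanded); centre-to-tip it reads 0.93. I'll nudge the knob +0.06 towards mid-band, then tighten the ring from its measured slack of about 1.9 rad.

Run:
```python
from h import *
from plant import r,viewer
P=C.copy();P[2]=.23;r.move_to(P,ori(YAW+.2))
P[2]=.162;r.move_l(P,.1,force_limit=15);r.clamp(30)
q=np.array(r.read_q());q[5]+=.06;r.set_joints(q);r.release()
P[2]=.23;r.move_l(P,.15);r.hold(.2)
f=wframe(r,viewer);print(dial(f,C),r.read_t())
r.move_to(P,ori(YAW+1.4));P[2]=.130
hit=r.move_l(P,.08,force_limit=15);print("hit",hit,r.read_ee_pos())
if not hit:
    r.clamp(30);print("w",r.read_gripper_width(),"F",np.round(r.read_contact_force(),1))
    q=np.array(r.read_q());q0=q[5];print(q0,r.read_moment()[2]);q[5]+=1.6;r.set_joints(q);print("Mz",r.read_moment()[2])
    while q[5]-q0<2.15:
        q[5]+=.05;r.set_joints(q);m=r.read_moment()[2];print(round(q[5]-q0,2),round(m,3))
        if abs(m)>.3:break
    r.release();P[2]=.26;r.move_l(P,.12)
    r.move_to(C+.05*g+[0,0,.17],ori(YAW));f=wframe(r,viewer);pickle.dump(f,open("w3.pkl","wb"));print(dial(f,C))
    cv2.imwrite("pics/w3z.png",cv2.resize(f["image"][115:255,275:360,::-1],None,fx=4.2,fy=4.2,interpolation=cv2.INTER_CUBIC))
print(r.read_t())
```

```text
{'cen': (np.float64(-8.653385899239378e-05), np.float64(0.005526885825433652)), 'needle': (np.float64(0.5906949008196994), 29), 'orange': (np.float64(1.0396704000641084), 91), 'blue': (np.float64(3.6593038958219877), 94)} 13.6167
hit False [0.51801264 0.20199746 0.13077893]
w 0.05412526355541235 F [-8.9  1.6  7.9]
0.6278204812789031 -0.02795515739692429
Mz -0.046072733039063944
1.65 -0.122
1.7 -0.054
1.75 0.348
{'cen': (np.float64(-0.000512003154291755), np.float64(0.00546752421574147)), 'needle': (np.float64(0.9070008587145958), 8), 'orange': (np.float64(1.0417016686327425), 54), 'blue': (np.float64(3.6668522183120476), 51)}
20.9
```

View pics/w3z.png

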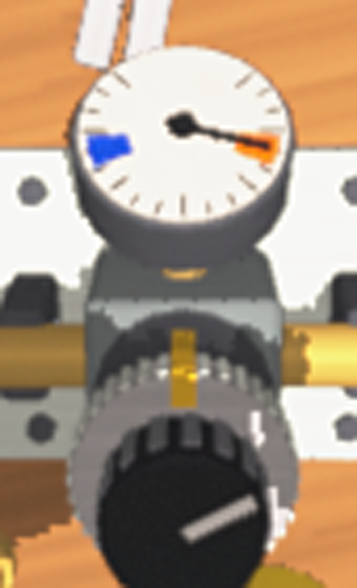

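The ring stripe at (184,375) lines up with the neck stripe at (182,335), and the moment rose at the stop, so the ring is home. The needle lies in the orange band. Before handing in, I'll check the other regulators and the bench.

Run:
```python
from h import *
from plant import r,viewer,workorder
S=pickle.load(open("scene.pkl","rb"))["image"]
f=viewer.grab_frame("scene");d=np.abs(f["image"].astype(int)-S).max(-1)>60
for n,(a,b,c,e) in dict(pliers=(200,240,365,395),grease=(232,255,315,337),shocks=(250,312,195,275),reg_mid=(170,215,322,352),reg_near=(182,228,295,325)).items(): print(n,d[a:b,c:e].mean().round(3))
w1,w3=[pickle.load(open(n+".pkl","rb")) for n in("w1","w3")]
c=np.array([.4925,.0895,.151]);print(dial(w1,c)["needle"],dial(w3,c)["needle"],np.round(r.read_contact_force(),2))
workorder.close_job();print(r.read_t())
```

```text
pliers 0.0
grease 0.0
shocks 0.0
reg_mid 0.036
reg_near 0.0
(np.float64(1.5962548626525193), 9) (np.float64(1.5898874594731198), 11) [ 0.34 -0.61 -0.32]
the job is handed in; nothing more can be done
the job is handed in; nothing more can be done
```

The job is handed in, at about 21 s of the 58 s allowed. The slack regulator is set to the orange band and locked.

- **Which regulator and colour:** the slack one was at the +y end of the manifold, with its ring backed off about 1.8–1.9 rad. The large orange shock lay in the red saddle, so the target was the middle of the orange band, 1.05 rad.
- **Setting:** I turned the knob −1.48 rad, then nudged it +0.06 towards the middle of the band. The needle had read about 1.00 rad before the nudge, so it should now stand near 1.06.
- **Locking:** I turned the ring 1.75 rad clockwise until the moment rose to 0.35 N m at the stop. I then let go and lifted clear.

**Last checks:**
- **Ring and needle:** the last close picture shows the ring stripe over the neck stripe and the needle inside the orange band.
- **Other regulators:** the middle one's needle is unchanged (1.60 before, 1.59 after). The one nearest the riser shows no change in the picture.
- **Bench items:** the pliers, grease jar and shocks show no change in the picture. I did not compare the spray can, oil bottle or torch separately.
- **Contact:** the force on the tool is close to zero.

**Readings that disagreed:**
- **Needle:** the automatic needle readings used few dark pixels and came out lower. The last one was 0.91, which is still in the band. One from closer in gave 0.59, and I did not trust it because the view was steep and shadowed. I relied on the hub-to-tip reading and the picture instead.
- **Middle regulator:** 3.6 % of the pixels around it changed. The arm or its shadow near it would explain that, but I did not check.

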